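# Load a feed rack with stone spheres in job order

### The arm

A 6-joint arm with a two-finger parallel gripper is mounted at the origin on a cart in front of the work surface, level with it; the furniture and walls round the work are solid. World frame = base frame: x ahead of the robot, y to its left, z up, the work surface at z = 0. Lengths are in m, angles in degrees, forces in N, time in s.
With the tool pointing down it reaches from about 0.25 to 0.725 m from the base axis. Payload 9.7 kg.
Tool frame: the origin (TCP) lies between the finger pads; the fingertips stand 22 mm ahead of it and the grasp point (between the pads) lies 3 mm ahead of it; z points along the fingers, y is the line along which they close (so a half turn about z gives the same grasp; the last joint's range is limited). The gripper opens to 85 mm and grips with 20 to 120 N. Pads are 22 mm wide; open, the fingers measure 114 mm over their backs; the gripper's body (76 mm by 85 mm) begins 54 mm behind the grasp point. The pads swing forward as they close: fully open they stand 13 mm farther back than shut.
Start: joints at [71.448, 4.979, 10.078, 95.1, 0, 90], TCP at [0.175, 0.521, 0.253] pointing down, gripper open.
Joint ranges: [-179.16, 179.16], [-48.56, 103.87], [-65.8, 70.77], [-126.05, 130.52], [-82.76, 87.17], [-180, 180]. Speed limits (degrees/s): [127.2, 127.2, 147.25, 180, 180, 180].

### API

Orientations are given as [roll, pitch, yaw] about the fixed x, y, z axes, in that order (R = Rz(yaw) Ry(pitch) Rx(roll)).
In Python, from workcell import bot, viewer, finder gives the robot as it stands.
- The arm moves only by the tool move_arm, never from a script. Its arguments are lists of equal length, an entry for each row: "offset": the shift along the tool's x, y, z in cm, a list of three; "twist": the turn, a rotation vector about the tool's x, y, z in rad, a list of three; "grip": the opening, from 0 (shut) to 1 (fully open). In form: {"offset": [[x, y, z], ...], "twist": [[ax, ay, az], ...], "grip": [grip, ...]}. A call has 1 to 5 rows; each row shifts and turns the commanded pose from where the row before left it, along the tool's axes as they then stand; what a row does not reach is not made up. A row lasts 1/10 s, in which the tool goes at most 50 mm and 8.59 degrees, less where a joint would pass 70% of its speed; a pose out of reach is approached as far as the arm can. A call is refused whole if a number of a shift passes 5 or a number of a turn 0.15, either way. A call with a gripper value outside its range is refused whole. The fingers move at their own pace and stop on an object; "force" is the grip in N (left out, the last holds). Time passes only in rows, so rows that do not move let the fingers close. It gives the time, the measured TCP pose, the force, the opening and the grip force at its end, in the units of the state.
- bot.get_obs(): the state, without advancing time (a new reading comes with each control period).
- viewer.camera(name): name is "scene" or "top" or "wrist"; returns a dict with "color" (384x512x3 uint8, red, green, blue), "depth" (384x512 float32, m along the optical axis (not along the pixel's ray), 0 where there is no reading), "vfov" (degrees; the focal length in pixels is half the picture's height over the tangent of half this angle, whatever the lens; pixels are square), "cx", "cy" (the principal point, pixels), "position" and "attitude" of the camera in the world; the wrist camera has in their place "tool_from_camera" (4x4, takes a point from camera to tool coordinates, whose origin is the TCP and whose axes are the flange's). Camera axes: x right, y down, z forward; pixel columns grow to the right and rows downward; lengths in m; the calibration is good to about 2 mm. A picture is of the moment at which its call begins: read the wrist's pose just before it.
- bot.job_done(): hands the job in; it is judged then, once.
Trained networks look in a picture, given as the dict that the camera call returned (one of the last four; its "shot" number tells which), for a name from the list of things; names that differ only in an ending like _2 or _b are one class to them, and where a whole thing is asked for, a point or a joint stands for the part that bears it (a point fixed in the world has none). Each returns a list of dicts, best first, with "p" (0 to 1); they miss things now and then, are a little off and sometimes report something else, mostly with a low value. They report only what shows in the picture. A call takes as long as a camera call. They do not tell look-alikes from the thing itself.
- finder.boxes_of(picture, thing): "position" ([column, row] in pixels, amid what is visible of it).
- finder.pinpoint(picture, thing): "position" ([column, row] in pixels: a listed point, or the origin of a listed thing).
The state is a dict: "time": time; "q": joint angles; "qd": joint speeds; "joint_efforts": joint torques, N m; "ee_pos": TCP position; "tcp_rot": TCP orientation; "wrist_force": force on the tool from outside, world axes, zero at the start; "torque": the same for the moment, N m; "opening": finger opening in m; "grasp_force": force on a finger pad.
Only numpy, scipy, OpenCV 4.12 (cv2) and the standard library are available. Lean on these libraries where they do the work, as an engineer would, in place of code of your own. Each camera call takes 0.05 s, during which the arm holds its last target. There are 200 camera calls.

### The job

Move the four polished stone spheres from the ring stands onto the rails of the sloping feed rack, keeping their order from left to right: the job order is known only from the row, so the leftmost sphere goes in first, against the stop at the rack's low left end, and each of the others, in turn, against the one before it. Set each sphere down gently at its place; do not drop it or let it run down the rails, for polished stone chips.

Things in the scene. Friction and masses are not known exactly. Their poses are not given: they have to be found in the camera images.
- pink_centre (a point): Centre of the dusky pink polished stone sphere, 66 mm across, about 0.4 kg, loose. At the start it rests on its own ring stand, its centre about 51 mm above the stand's foot (69 mm above the bench). Grip it across its middle, from above. On the rack's rails it rolls freely.
- teal_centre (a point): Centre of the blue-green clouded polished stone sphere, 66 mm across, about 0.4 kg, loose. At the start it rests on its own ring stand, its centre about 51 mm above the stand's foot (69 mm above the bench). Grip it across its middle, from above. On the rack's rails it rolls freely.
- brown_centre (a point): Centre of the grey-brown polished stone sphere, 65 mm across, about 0.4 kg, loose. At the start it rests on its own ring stand, its centre about 51 mm above the stand's foot (69 mm above the bench). Grip it across its middle, from above. On the rack's rails it rolls freely.
- navy_centre (a point): Centre of the almost black polished stone sphere, 64 mm across, about 0.4 kg, loose. At the start it rests on its own ring stand, its centre about 51 mm above the stand's foot (69 mm above the bench). Grip it across its middle, from above. On the rack's rails it rolls freely.
- stand_pink: Ring stand, fixed on the batten: a grey pipe ring, 48 mm across, on a light metal square plate, 74 mm wide, 26 mm high in all; the dusky pink sphere rests on it at the start. Origin under its centre, z up, y along the row to the left. The four stands look alike, 80 mm apart; which sphere is where in the row changes from start to start.
- stand_teal: Ring stand, fixed on the batten: a grey pipe ring, 48 mm across, on a light metal square plate, 74 mm wide, 26 mm high in all; the blue-green clouded sphere rests on it at the start. Origin under its centre, z up, y along the row to the left. The four stands look alike, 80 mm apart; which sphere is where in the row changes from start to start.
- stand_brown: Ring stand, fixed on the batten: a grey pipe ring, 48 mm across, on a light metal square plate, 74 mm wide, 26 mm high in all; the grey-brown sphere rests on it at the start. Origin under its centre, z up, y along the row to the left. The four stands look alike, 80 mm apart; which sphere is where in the row changes from start to start.
- stand_navy: Ring stand, fixed on the batten: a grey pipe ring, 48 mm across, on a light metal square plate, 74 mm wide, 26 mm high in all; the almost black sphere rests on it at the start. Origin under its centre, z up, y along the row to the left. The four stands look alike, 80 mm apart; which sphere is where in the row changes from start to start.
- batten: Pale wooden batten, 85 x 335 x 18 mm, fixed, lying on the bench nearer the robot than the rack; the four ring stands are screwed on it in a row, 80 mm apart. Origin under its centre, y along the row to the left as seen from the robot, z up.
- feed_rack: Two 12 mm steel rails, 40 mm between centres, open at the sides, fall 7 degrees to the left (own +y) to a blue stop plate with rubber pad, 66 mm wide, top 84 mm above the bench. Spheres sit between the rails, touching, the first on the pad. Origin on the bench under the rails, z up, x across. Seated centres: x 0, y 115, 50, -15, -80, z 75, 83, 90, 98 mm (1-2 mm off with ball sizes).
There are look-alikes about, which are no part of the job. Leave any purple or red look-alike of the part that bears teal_centre alone.

How it is judged:
By the outcome, as a careful person would: the job done as asked, in the order asked, and still so for the second after the job is handed in, with the robot touching nothing.
It also fails if it takes over 96 s, if anything falls off the work surface, if the arm or the gripper's body presses on something with over 40 N, if the wrist force passes 120 N, or if a joint passes its speed limit or range.

## Working session

There is one attempt and no reset: what is moved stays moved. The work goes in short steps, Python scripts to look and compute and a tool call to move; the robot and the scene stay as the last step left them, time stands still between calls to the robot, and variables do not carry over. Pictures are saved under pics/ and viewed, at most 14 in all, crops included, and the job is handed in when it is done.

Besides the shell and the picture viewer there is one more tool, called after "Request:" as a command line: name --argument value ..., lists and objects as JSON in quotes. move_arm: Moves the arm, as the interface text tells. Its arguments: {"type":"object","properties":{"offset":{"type":"array","items":{"type":"array","items":{"type":"number"}}},"twist":{"type":"array","items":{"type":"array","items":{"type":"number"}}},"grip":{"type":"array","items":{"type":"number"}},"force":{"type":"number"}},"required":["offset","twist","grip"]}

```bash
mkdir -p pics; cat > h.py <<'E'
import numpy as np, cv2
from workcell import bot, viewer, finder
from scipy.spatial.transform import Rotation as R
def K(p): return p["color"].shape[0]/2/np.tan(np.radians(p["vfov"])/2)
def pose(p,o=None):
    if "tool_from_camera" in p:
        T=np.eye(4);T[:3,:3]=R.from_euler('xyz',o["tcp_rot"],degrees=True).as_matrix();T[:3,3]=o["ee_pos"]
        return T@np.array(p["tool_from_camera"])
    T=np.eye(4);a=np.array(p["attitude"],float)
    T[:3,:3]=a if a.shape==(3,3) else R.from_euler('xyz',a,degrees=True).as_matrix()
    T[:3,3]=p["position"];return T
def cloud(p,o=None):
    f=K(p);d=p["depth"];v,u=np.indices(d.shape)
    c=np.stack([(u-p["cx"])/f*d,(v-p["cy"])/f*d,d],-1);T=pose(p,o)
    return c@T[:3,:3].T+T[:3,3]
def save(p,n): cv2.imwrite("pics/"+n,p["color"][...,::-1])
E
python3 - <<'E'
from h import *
print(bot.get_obs())
for n in("scene","top"):
    p=viewer.camera(n);save(p,n+".png");print(n,{k:v for k,v in p.items() if k not in("color","depth")})
    C=cloud(p);np.save(n+"_c.npy",C)
    for t in("pink_centre","teal_centre","brown_centre","navy_centre","feed_rack","batten","stand_pink"):
        for r in finder.pinpoint(p,t)[:4]:
            u,v=map(int,np.round(r["position"]));print(t,round(r["p"],2),u,v,C[min(v,383),min(u,511)].round(3))
E
```

```text
{'time': 0.0, 'q': array([7.14494745e+01, 5.01246057e+00, 1.00353395e+01, 9.50987136e+01,
       1.47653264e-04, 8.99986932e+01]), 'qd': array([ 9.16878246e-03, -2.45321886e-02, -5.37506178e-02, -8.90090595e-06,
       -7.44048641e-02,  5.18090981e-02]), 'joint_efforts': array([-1.51945351e-03, -5.20384133e+01,  4.64807546e+01,  1.59055309e-02,
       -1.94630315e-04, -1.26029857e-05]), 'ee_pos': array([0.17491733, 0.52124692, 0.25257792]), 'tcp_rot': array([-1.79924165e+02, -1.49382724e-04,  1.61450781e+02]), 'wrist_force': array([ 0.4845648 , -0.05503634, -0.20840463]), 'torque': array([-0.01022311,  0.01605096,  0.0010361 ]), 'grasp_force': 0.0, 'opening': 0.08509645486935316}
scene {'vfov': 56.72079998049661, 'cx': 254.23740338807255, 'cy': 186.89110124592096, 'position': array([ 0.21008345, -0.57541782,  0.750313  ]), 'attitude': array([-137.87915624,   -1.01093386,  -29.51629209]), 'shot': 1}
pink_centre 0.74 235 220 [ 0.422 -0.136  0.099]
teal_centre 0.68 238 293 [ 0.353 -0.28   0.064]
teal_centre 0.62 204 154 [0.451 0.1   0.099]
brown_centre 0.83 226 200 [ 0.433 -0.067  0.092
[... 298 characters left out ...]
65174, 'cx': 261.3108705065988, 'cy': 185.8271272569012, 'position': array([ 0.31987942, -0.03921818,  1.04023316]), 'attitude': array([-170.27818507,   -1.11297103,  -88.74958209]), 'shot': 2}
pink_centre 0.8 289 211 [ 0.423 -0.12   0.103]
teal_centre 0.84 192 149 [0.576 0.12  0.066]
teal_centre 0.75 344 243 [ 0.353 -0.256  0.067]
teal_centre 0.69 194 196 [0.453 0.104 0.1  ]
teal_centre 0.56 258 203 [ 0.44  -0.047  0.101]
navy_centre 0.7 225 207 [0.43  0.031 0.091]
navy_centre 0.44 257 207 [ 0.431 -0.045  0.1  ]
feed_rack 0.73 285 138 [ 0.627 -0.115  0.011]
feed_rack 0.38 247 204 [ 0.439 -0.021  0.088]
batten 0.86 244 206 [ 0.435 -0.014  0.076]
stand_pink 0.64 288 215 [ 0.414 -0.118  0.097]
```

View pics/scene.png

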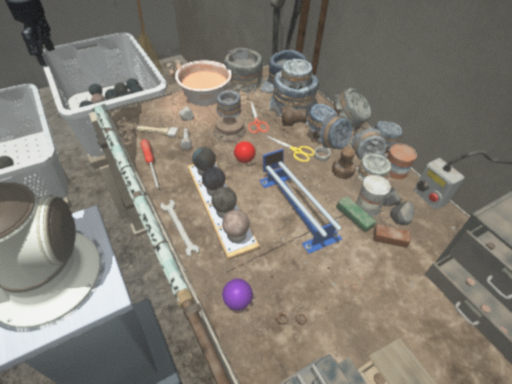

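View pics/top.png

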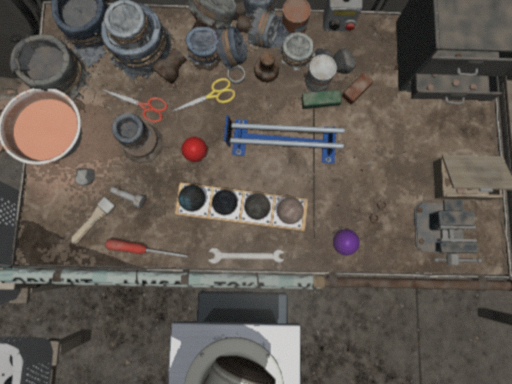

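```bash
python3 - <<'E'
from h import *
from scipy.optimize import least_squares
im=[cv2.imread(f"pics/{n}.png") for n in("scene","top")]
a=cv2.resize(im[0][135:260,180:350],None,fx=4,fy=4,interpolation=2);b=cv2.resize(im[1][110:260,165:365],None,fx=3.4,fy=3.4,interpolation=2)
cv2.imwrite("pics/ca.png",a);cv2.imwrite("pics/cb.png",b)
for n in("scene","top"):
    C=np.load(n+"_c.npy").reshape(-1,3)
    print(n)
    for g in[(.44,.105),(.435,.03),(.43,-.048),(.425,-.128)]:
        c=np.r_[g,.069]
        for _ in range(6):
            d=np.linalg.norm(C-c,axis=1);P=C[(abs(d-.033)<.012)&(C[:,2]>.062)]
            c=least_squares(lambda c:np.linalg.norm(P-c,axis=1)-.0328,c,loss="soft_l1",f_scale=.002).x
        print(c.round(4),len(P))
    m=(C[:,0]>.5)&(C[:,0]<.68)&(C[:,1]>-.26)&(C[:,1]<.08)&(C[:,2]>.035)&(C[:,2]<.11)
    P=C[m];print(len(P))
    for y in np.arange(-.26,.08,.02):
        Q=P[(P[:,1]>=y)&(P[:,1]<y+.02)]
        if len(Q): print(round(y+.01,2),[ (round(x,3),round(Q[abs(Q[:,0]-x)<.004][:,2].max(),3),int((abs(Q[:,0]-x)<.004).sum())) for x in np.arange(.5,.68,.008) if (abs(Q[:,0]-x)<.004).sum()>2])
E
```

```text
scene
[0.4542 0.1148 0.0695] 414
[0.4462 0.0362 0.0666] 425
[ 0.4377 -0.0439  0.0677] 499
[ 0.429  -0.1238  0.0691] 586
1303
-0.25 [(np.float64(0.588), np.float64(0.075), 20), (np.float64(0.596), np.float64(0.078), 16), (np.float64(0.628), np.float64(0.077), 26), (np.float64(0.636), np.float64(0.078), 13)]
-0.23 [(np.float64(0.58), np.float64(0.069), 7), (np.float64(0.588), np.float64(0.075), 47), (np.float64(0.596), np.float64(0.077), 30), (np.float64(0.604), np.float64(0.07), 11), (np.float64(0.612), np.float64(0.07), 17), (np.float64(0.62), np.float64(0.069), 24), (np.float64(0.628), np.float64(0.077), 40), (np.float64(0.636), np.float64(0.076), 28), (np.float64(0.644), np.float64(0.068), 7)]
-0.21 [(np.float64(0.588), np.float64(0.072), 14), (np.float64(0.596), np.float64(0.074), 20), (np.float64(0.628), np.float64(0.071), 17), (np.float64(0.636), np.float64(0.073), 20)]
-0.19 [(np.float64(0.588), np.float64(0.067), 7), (np.float64(0.596), np.float64(0.071), 28), (np.float64(0.628), np.float64(0.07), 8), (np.float64(0.636), np.float64(0.072), 20), (np.float64(0.644), np.float64(0
[... 5328 characters left out ...]
at64(0.612), np.float64(0.048), 17), (np.float64(0.62), np.float64(0.045), 9), (np.float64(0.628), np.float64(0.045), 6), (np.float64(0.636), np.float64(0.045), 5), (np.float64(0.644), np.float64(0.049), 24), (np.float64(0.652), np.float64(0.051), 20)]
0.03 [(np.float64(0.596), np.float64(0.079), 13), (np.float64(0.604), np.float64(0.083), 32), (np.float64(0.612), np.float64(0.083), 26), (np.float64(0.62), np.float64(0.084), 20), (np.float64(0.628), np.float64(0.084), 20), (np.float64(0.636), np.float64(0.084), 22), (np.float64(0.644), np.float64(0.085), 22), (np.float64(0.652), np.float64(0.085), 26), (np.float64(0.66), np.float64(0.085), 9)]
0.05 [(np.float64(0.604), np.float64(0.081), 3)]
```

View pics/ca.png

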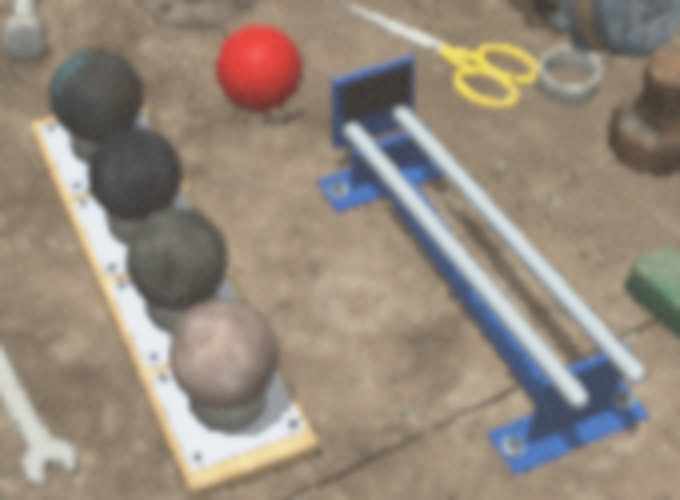

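View pics/cb.png

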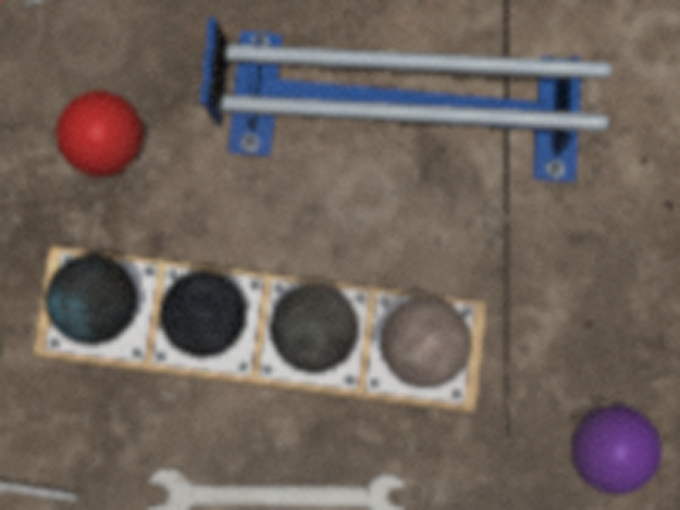

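```bash
cat >> h.py <<'E'
def fitrack(C):
    C=C.reshape(-1,3)
    m=(C[:,1]>-.24)&(C[:,1]<.0)&(C[:,2]>.04)&(C[:,2]<.1);P=C[m]
    ax=lambda y:.606+.06*y
    L=[]
    for o in(0,.04):
        e=abs(P[:,0]-ax(P[:,1])-o)<.007;Q=P[e]
        # line on the visible top of the rail: per-slice median x, top z
        ys=np.arange(-.20,-.02,.01);X=[];Z=[]
        for y in ys:
            q=Q[abs(Q[:,1]-y)<.006];zt=np.percentile(q[:,2],80);X.append((q[:,0].min()+q[:,0].max())/2);Z.append(zt)
        L.append((np.polyfit(ys,X,1),np.polyfit(ys,Z,1)))
    S=C[(C[:,0]>.59)&(C[:,0]<.67)&(C[:,1]>0)&(C[:,1]<.07)&(C[:,2]>.062)&(C[:,2]<.1)]
    return L,S
E
python3 - <<'E'
from h import *
for n in("scene","top"):
    L,S=fitrack(np.load(n+"_c.npy"))
    print(n,[(a.round(4),b.round(4)) for a,b in L])
    for x in(.605,.62,.635,.65):
        s=S[abs(S[:,0]-x)<.008];print(x,s[:,1].min().round(4),np.percentile(s[:,1],[5,50,95]).round(4),s[:,1].max().round(4),s[:,2].max().round(4),len(s))
E
```

```text
scene [(array([0.0618, 0.6075]), array([-0.1213,  0.0463])), (array([0.0623, 0.6475]), array([-0.1223,  0.0458]))]
0.605 0.0285 [0.0297 0.0353 0.04  ] 0.042 0.0815 42
0.62 0.0281 [0.029  0.0318 0.0392] 0.04 0.0816 40
0.635 0.026 [0.0271 0.0307 0.0377] 0.0412 0.0826 42
0.65 0.0261 [0.0262 0.0303 0.0363] 0.0385 0.0826 37
top [(array([0.0594, 0.6075]), array([-0.1268,  0.0475])), (array([0.0579, 0.6473]), array([-0.124 ,  0.0477]))]
0.605 0.0291 [0.0292 0.0356 0.0405] 0.0407 0.0834 38
0.62 0.0292 [0.0292 0.0337 0.0386] 0.0407 0.0842 33
0.635 0.0273 [0.0276 0.0318 0.039 ] 0.0392 0.0846 40
0.65 0.0256 [0.0276 0.0322 0.0369] 0.037 0.0855 32
```

Request:
move_arm --offset '[[0,0,0],[0,0,0],[0,0,0],[0,0,0],[0,0,0]]' --twist '[[0,0,0.14],[0,0,0.14],[0,0,0.14],[0,0,0.14],[0,0,0.14]]' --grip '[1,1,1,1,1]'

```text
time: 1.3
ee_pos: [0.175, 0.5214, 0.2533]
tcp_rot: [-180.0, -0.0, 121.0]
wrist_force: [-0.2, 0.2, 0.6]
opening: 0.0852
grasp_force: 0.0
```

Request:
move_arm --offset '[[0,0,0],[0,0,0],[0,0,0],[0,0,0],[0,0,0]]' --twist '[[0,0,0.14],[0,0,0.14],[0,0,0.14],[0,0,0.127],[0,0,0]]' --grip '[1,1,1,1,1]'

```text
time: 1.8
ee_pos: [0.175, 0.5214, 0.2533]
tcp_rot: [180.0, -0.0, 89.9]
wrist_force: [-0.4, -0.3, -0.1]
opening: 0.0853
grasp_force: 0.0
```

Request:
move_arm --offset '[[-3.4,2.3,0],[-3.4,2.3,0],[-3.4,2.3,0],[-3.4,2.3,0],[-3.4,2.3,0]]' --twist '[[0,0,0],[0,0,0],[0,0,0],[0,0,0],[0,0,0]]' --grip '[1,1,1,1,1]'

```text
time: 2.3
ee_pos: [0.2905, 0.35, 0.2534]
tcp_rot: [180.0, -0.0, 90.3]
wrist_force: [0.7, 0.7, -0.3]
opening: 0.0853
grasp_force: 0.0
```

Request:
move_arm --offset '[[-3.4,2.3,0],[-3.4,2.3,0],[-3.4,2.3,0],[-3.4,2.3,0],[-3.4,2.3,0]]' --twist '[[0,0,0],[0,0,0],[0,0,0],[0,0,0],[0,0,0]]' --grip '[1,1,1,1,1]'

```text
time: 2.8
ee_pos: [0.4056, 0.1799, 0.2535]
tcp_rot: [180.0, -0.0, 90.3]
wrist_force: [1.0, 0.3, -0.0]
opening: 0.0854
grasp_force: 0.0
```

Request:
move_arm --offset '[[-3.4,2.4,0],[-3.3,2.4,0],[0,0,0],[0,0,0]]' --twist '[[0,0,0],[0,0,0],[0,0,0],[0,0,0]]' --grip '[1,1,1,1]'

```text
time: 3.2
ee_pos: [0.4532, 0.1137, 0.2531]
tcp_rot: [-180.0, -0.0, 90.0]
wrist_force: [0.5, 0.4, -0.9]
opening: 0.0852
grasp_force: 0.0
```

```bash
python3 - <<'E'
from h import *
from scipy.optimize import least_squares
o=bot.get_obs();p=viewer.camera("wrist");save(p,"w1.png");C=cloud(p,o);np.save("w1.npy",C);C=C.reshape(-1,3)
print(o["ee_pos"],o["tcp_rot"])
for g in[(.454,.1142),(.446,.035),(.4374,-.0447),(.429,-.124)]:
    c=np.r_[g,.069]
    for _ in range(6):
        d=np.linalg.norm(C-c,axis=1);P=C[(abs(d-.033)<.012)&(C[:,2]>.062)]
        if len(P)<30: break
        c=least_squares(lambda c:np.linalg.norm(P-c,axis=1)-.0328,c,loss="soft_l1",f_scale=.002).x
    print(c.round(4),len(P))
E
```

```text
[0.45320899 0.11369959 0.25312885] [-1.79970062e+02 -3.70148713e-03  9.00409555e+01]
[0.4523 0.1138 0.0715] 3525
[0.444  0.0336 0.0686] 2885
[ 0.4356 -0.0458  0.0702] 2142
[ 0.429 -0.124  0.069] 0
```

View pics/w1.png

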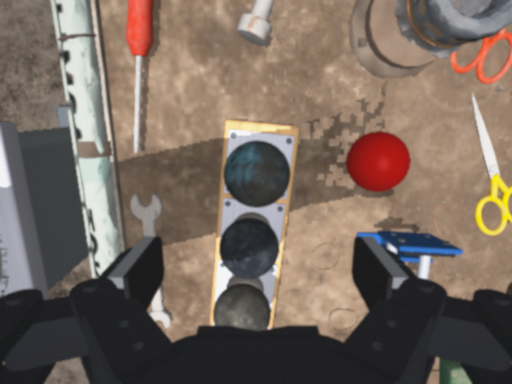

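Request:
move_arm --offset '[[0,0,4.0],[0,0,4.0],[0,0,4.0],[0,0,3.0],[0,0,2.0]]' --twist '[[0,0,0],[0,0,0],[0,0,0],[0,0,0],[0,0,0]]' --grip '[1,1,1,1,1]' --force 30

```text
time: 3.75
ee_pos: [0.4514, 0.1155, 0.081]
tcp_rot: [-179.9, 0.0, 90.2]
wrist_force: [-0.3, 0.6, 0.3]
opening: 0.0854
grasp_force: 0.0
```

Request:
move_arm --offset '[[0,0,1.5],[0,0,0],[0,0,0],[0,0,0],[0,0,0]]' --twist '[[0,0,0],[0,0,0],[0,0,0],[0,0,0],[0,0,0]]' --grip '[1,1,0.85,0.75,0.7]'

```text
time: 4.25
ee_pos: [0.4526, 0.1149, 0.0701]
tcp_rot: [-180.0, -0.1, 90.0]
wrist_force: [-7.9, 0.4, 7.1]
opening: 0.0645
grasp_force: 31.8
```

Request:
move_arm --offset '[[0,0,0],[0,0,0],[0,0,0],[0,0,0],[0,0,0]]' --twist '[[0,0,0],[0,0,0],[0,0,0],[0,0,0],[0,0,0]]' --grip '[0.6,0.6,0.6,0.6,0.6]'

```text
time: 4.75
ee_pos: [0.4526, 0.1148, 0.07]
tcp_rot: [-180.0, -0.1, 90.0]
wrist_force: [-7.6, 1.4, 7.0]
opening: 0.065
grasp_force: 31.8
```

Request:
move_arm --offset '[[0,0,-0.5],[0,0,-1.5],[0,0,-2.5],[0,0,-3.0],[0,0,-3.0]]' --twist '[[0,0,0],[0,0,0],[0,0,0],[0,0,0],[0,0,0]]' --grip '[0.6,0.6,0.6,0.6,0.6]'

```text
time: 5.25
ee_pos: [0.4531, 0.1144, 0.1757]
tcp_rot: [179.9, -0.0, 90.0]
wrist_force: [0.6, 1.0, -4.1]
opening: 0.0649
grasp_force: 34.8
```

Request:
move_arm --offset '[[-1.5,2.0,0],[-2.5,3.5,0],[-2.5,3.5,0],[-2.5,3.5,0],[-2.5,3.5,0]]' --twist '[[0,0,0],[0,0,0],[0,0,0],[0,0,0],[0,0,0]]' --grip '[0.6,0.6,0.6,0.6,0.6]'

```text
time: 5.75
ee_pos: [0.6146, -0.0018, 0.1747]
tcp_rot: [179.9, 0.0, 90.0]
wrist_force: [0.9, 0.1, -3.0]
opening: 0.0648
grasp_force: 34.9
```

Request:
move_arm --offset '[[-1.0,1.4,0],[0,0,0],[0,0,0],[0,0,0]]' --twist '[[0,0,0],[0,0,0],[0,0,0],[0,0,0]]' --grip '[0.6,0.6,0.6,0.6]'

```text
time: 6.15
ee_pos: [0.6266, -0.0101, 0.174]
tcp_rot: [180.0, -0.0, 90.0]
wrist_force: [-0.3, -0.1, -3.3]
opening: 0.0644
grasp_force: 35.4
```

```bash
python3 - <<'E'
from h import *
from scipy.optimize import least_squares
o=bot.get_obs();p=viewer.camera("wrist");save(p,"w2.png");C=cloud(p,o);np.save("w2.npy",C)
print(o["ee_pos"],o["wrist_force"],o["opening"])
C=C.reshape(-1,3)
S=C[(C[:,0]>.59)&(C[:,0]<.67)&(C[:,1]>-.005)&(C[:,1]<.06)&(C[:,2]>.055)&(C[:,2]<.1)]
for x in(.605,.62,.635,.65):
    s=S[abs(S[:,0]-x)<.008]
    if len(s):print(x,np.percentile(s[:,1],[1,5,50,95]).round(4),s[:,2].max().round(4),len(s))
E
```

```text
[ 0.62656147 -0.01005184  0.17402985] [-0.29043979 -0.14812841 -3.34624001] 0.06443202012590883
0.605 [0.0312 0.0319 0.0375 0.0418] 0.0841 345
0.62 [0.0297 0.0306 0.0354 0.04  ] 0.0845 363
0.635 [0.0291 0.0298 0.0347 0.0387] 0.0843 360
0.65 [0.0284 0.0292 0.0342 0.0386] 0.0847 370
```

View pics/w2.png

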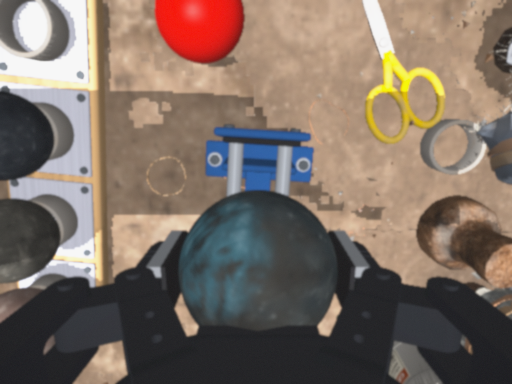

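Request:
move_arm --offset '[[0,0,2.0],[0,0,2.5],[0,0,2.5],[0,0,1.5],[0,0,0.5]]' --twist '[[0,0,0],[0,0,0],[0,0,0],[0,0,0],[0,0,0]]' --grip '[0.6,0.6,0.6,0.6,0.6]'

```text
time: 6.7
ee_pos: [0.6259, -0.0101, 0.082]
tcp_rot: [-179.9, -0.0, 90.0]
wrist_force: [0.4, -0.6, -3.2]
opening: 0.065
grasp_force: 35.3
```

Request:
move_arm --offset '[[0,0,0],[0,0,0],[0.2,0,0],[0.1,0,0],[0,0,0]]' --twist '[[0,0,0],[0,0,0],[0,0,0],[0,0,0],[0,0,0]]' --grip '[0.6,0.6,0.6,0.6,0.6]'

```text
time: 7.2
ee_pos: [0.6273, -0.0074, 0.0839]
tcp_rot: [180.0, -0.0, 90.0]
wrist_force: [-0.9, -0.1, -4.0]
opening: 0.0649
grasp_force: 35.3
```

Request:
move_arm --offset '[[0,0,0.3],[0,0,0.2],[0.1,0,0],[0,0,0],[0,0,0]]' --twist '[[0,0,0],[0,0,0],[0,0,0],[0,0,0],[0,0,0]]' --grip '[0.6,0.6,0.6,0.6,0.6]'

```text
time: 7.7
ee_pos: [0.627, -0.0066, 0.0783]
tcp_rot: [180.0, 0.0, 90.0]
wrist_force: [-0.2, 0.2, -3.5]
opening: 0.0647
grasp_force: 35.3
```

Request:
move_arm --offset '[[0.1,0,0],[0,0,0],[0,0,0]]' --twist '[[0,0,0],[0,0,0],[0,0,0]]' --grip '[0.6,0.6,0.6]'

```text
time: 8.0
ee_pos: [0.627, -0.0055, 0.0784]
tcp_rot: [180.0, -0.0, 90.0]
wrist_force: [-0.6, -0.1, -3.6]
opening: 0.0647
grasp_force: 35.3
```

Request:
move_arm --offset '[[0.1,0,0],[0,0,0],[0,0,0]]' --twist '[[0,0,0],[0,0,0],[0,0,0]]' --grip '[0.6,0.6,0.6]'

```text
time: 8.3
ee_pos: [0.627, -0.0046, 0.0783]
tcp_rot: [-180.0, 0.0, 90.0]
wrist_force: [0.6, 0.8, -3.7]
opening: 0.0647
grasp_force: 35.3
```

Request:
move_arm --offset '[[0.1,0,0],[0,0,0],[0,0,0]]' --twist '[[0,0,0],[0,0,0],[0,0,0]]' --grip '[0.6,0.6,0.6]'

```text
time: 8.6
ee_pos: [0.627, -0.0036, 0.0783]
tcp_rot: [-180.0, -0.0, 90.0]
wrist_force: [0.4, -0.6, -4.3]
opening: 0.065
grasp_force: 35.3
```

Request:
move_arm --offset '[[0.05,0,0],[0,0,0],[0,0,0]]' --twist '[[0,0,0],[0,0,0],[0,0,0]]' --grip '[0.6,0.6,0.6]'

```text
time: 8.9
ee_pos: [0.627, -0.0031, 0.0783]
tcp_rot: [-180.0, -0.0, 90.0]
wrist_force: [1.1, 0.7, -4.0]
opening: 0.0649
grasp_force: 35.3
```

Request:
move_arm --offset '[[0.05,0,0],[0,0,0],[0,0,0]]' --twist '[[0,0,0],[0,0,0],[0,0,0]]' --grip '[0.6,0.6,0.6]'

```text
time: 9.2
ee_pos: [0.627, -0.0027, 0.0783]
tcp_rot: [-180.0, 0.0, 90.0]
wrist_force: [-0.3, -1.0, -3.8]
opening: 0.0646
grasp_force: 35.3
```

Request:
move_arm --offset '[[0.05,0,0],[0,0,0],[0,0,0]]' --twist '[[0,0,0],[0,0,0],[0,0,0]]' --grip '[0.6,0.6,0.6]'

```text
time: 9.5
ee_pos: [0.627, -0.0025, 0.0783]
tcp_rot: [-180.0, 0.0, 90.0]
wrist_force: [0.6, -4.9, -3.5]
opening: 0.0648
grasp_force: 35.3
```

Request:
move_arm --offset '[[0.05,0,0],[0,0,0],[0,0,0]]' --twist '[[0,0,0],[0,0,0],[0,0,0]]' --grip '[0.6,0.6,0.6]'

```text
time: 9.8
ee_pos: [0.627, -0.0024, 0.0784]
tcp_rot: [180.0, 0.1, 90.0]
wrist_force: [-0.5, -7.1, -3.1]
opening: 0.0648
grasp_force: 35.3
```

Request:
move_arm --offset '[[0.05,0,0],[0,0,0],[0,0,0]]' --twist '[[0,0,0],[0,0,0],[0,0,0]]' --grip '[0.6,0.6,0.6]'

```text
time: 10.1
ee_pos: [0.627, -0.0024, 0.0784]
tcp_rot: [180.0, 0.1, 89.9]
wrist_force: [-0.3, -9.8, -2.4]
opening: 0.0644
grasp_force: 35.4
```

Request:
move_arm --offset '[[-0.13,0,0],[0,0,0.1],[0,0,0]]' --twist '[[0,0,0],[0,0,0],[0,0,0]]' --grip '[0.6,0.6,0.6]'

```text
time: 10.4
ee_pos: [0.627, -0.0026, 0.0774]
tcp_rot: [180.0, 0.0, 90.0]
wrist_force: [-0.4, -5.0, -0.1]
opening: 0.0651
grasp_force: 35.5
```

Request:
move_arm --offset '[[0,0,0.1],[0,0,0],[0,0,0]]' --twist '[[0,0,0],[0,0,0],[0,0,0]]' --grip '[0.6,0.6,0.6]'

```text
time: 10.7
ee_pos: [0.6271, -0.0027, 0.0768]
tcp_rot: [180.0, 0.0, 90.0]
wrist_force: [-2.0, -6.1, 0.9]
opening: 0.065
grasp_force: 35.7
```

Request:
move_arm --offset '[[0,0,0.1],[0,0,0],[0,0,0]]' --twist '[[0,0,0],[0,0,0],[0,0,0]]' --grip '[0.6,0.6,0.6]'

```text
time: 11.0
ee_pos: [0.6272, -0.0027, 0.076]
tcp_rot: [179.9, 0.0, 90.0]
wrist_force: [-0.9, -6.2, 0.6]
opening: 0.065
grasp_force: 35.7
```

Request:
move_arm --offset '[[-0.04,0,0.05],[0,0,0],[0,0,0]]' --twist '[[0,0,0],[0,0,0],[0,0,0]]' --grip '[0.6,0.6,0.6]'

```text
time: 11.3
ee_pos: [0.6273, -0.0028, 0.0754]
tcp_rot: [179.9, 0.0, 90.0]
wrist_force: [-0.4, -4.8, 3.2]
opening: 0.0651
grasp_force: 35.8
```

Request:
move_arm --offset '[[0,0,0.05],[0,0,0],[0,0,0]]' --twist '[[0,0,0],[0,0,0],[0,0,0]]' --grip '[0.6,0.6,0.6]'

```text
time: 11.6
ee_pos: [0.6274, -0.0029, 0.0753]
tcp_rot: [179.9, 0.0, 90.0]
wrist_force: [-1.8, -5.2, 6.5]
opening: 0.065
grasp_force: 36.2
```

Request:
move_arm --offset '[[0,0,0.05],[0,0,0],[0,0,0]]' --twist '[[0,0,0],[0,0,0],[0,0,0]]' --grip '[0.6,0.6,0.6]'

```text
time: 11.9
ee_pos: [0.6274, -0.0029, 0.0752]
tcp_rot: [179.9, 0.0, 90.0]
wrist_force: [-2.4, -5.6, 8.0]
opening: 0.0648
grasp_force: 36.4
```

Request:
move_arm --offset '[[-0.03,0,-0.05],[0,0,0],[0,0,0],[0,0,0],[0,0,0]]' --twist '[[0,0,0],[0,0,0],[0,0,0],[0,0,0],[0,0,0]]' --grip '[0.75,0.77,0.79,0.83,0.9]'

```text
time: 12.4
ee_pos: [0.6268, -0.0027, 0.0739]
tcp_rot: [-180.0, -0.0, 90.0]
wrist_force: [0.0, 0.0, -0.0]
opening: 0.077
grasp_force: 0.0
```

Request:
move_arm --offset '[[0,0,0],[0,0,-0.5],[0,0,-2.0],[0,0,-3.0],[0,0,-4.0]]' --twist '[[0,0,0],[0,0,0],[0,0,0],[0,0,0],[0,0,0]]' --grip '[1,1,1,1,1]'

```text
time: 12.9
ee_pos: [0.6261, -0.003, 0.169]
tcp_rot: [-179.8, -0.0, 90.0]
wrist_force: [2.3, -0.4, -1.3]
opening: 0.0855
grasp_force: 0.0
```

```bash
cat >> h.py <<'E'
from scipy.optimize import least_squares
def sph(C,gs):
    C=C.reshape(-1,3)
    for g in gs:
        c=np.array(g,float)
        for _ in range(6):
            d=np.linalg.norm(C-c,axis=1);P=C[(abs(d-.033)<.012)&(C[:,2]>c[2]-.007)]
            if len(P)<30: break
            c=least_squares(lambda c:np.linalg.norm(P-c,axis=1)-.0328,c,loss="soft_l1",f_scale=.002).x
        print(c.round(4),len(P))
E
python3 - <<'E'
from h import *
print(bot.get_obs()["ee_pos"])
for n in("top","scene"):
    p=viewer.camera(n);save(p,n+"2.png");sph(cloud(p),[(.627,-.003,.075),(.446,.035,.069),(.4374,-.0447,.069),(.4288,-.124,.069)])
E
```

```text
[ 0.62612086 -0.00301921  0.16900857]
[ 0.627 -0.003  0.075] 0
[0.446 0.035 0.069] 0
[ 0.4374 -0.0447  0.069 ] 0
[ 0.4288 -0.125   0.0707] 579
[ 0.6289 -0.0024  0.0745] 461
[0.4461 0.0362 0.0665] 434
[ 0.4375 -0.0438  0.068 ] 500
[ 0.4291 -0.1238  0.069 ] 589
```

Request:
move_arm --offset '[[0.6,-2.6,0],[0.8,-3.6,0],[0.8,-3.6,0],[0.8,-3.6,0],[0.8,-3.6,0]]' --twist '[[0,0,0],[0,0,0],[0,0,0],[0,0,0],[0,0,0]]' --grip '[1,1,1,1,1]'

```text
time: 13.5
ee_pos: [0.4555, 0.0351, 0.1692]
tcp_rot: [180.0, -0.0, 90.0]
wrist_force: [-0.4, 0.5, 1.3]
opening: 0.086
grasp_force: 0.0
```

Request:
move_arm --offset '[[0,-1.1,0],[0,0,0],[0,0,0],[0,0,0]]' --twist '[[0,0,0],[0,0,0],[0,0,0],[0,0,0]]' --grip '[1,1,1,1]'

```text
time: 13.9
ee_pos: [0.447, 0.0347, 0.1692]
tcp_rot: [180.0, 0.0, 90.0]
wrist_force: [0.3, -0.4, -0.6]
opening: 0.0856
grasp_force: 0.0
```

Descend, grip, lift and carry to uphill of the second place.

Request:
move_arm --offset '[[0,-0.2,2.0],[0,0,3.0],[0,0,3.0],[0,0,1.5],[0,0,0.5]]' --twist '[[0,0,0],[0,0,0],[0,0,0],[0,0,0],[0,0,0]]' --grip '[1,1,1,1,1]'

```text
time: 14.4
ee_pos: [0.4436, 0.0347, 0.0671]
tcp_rot: [-179.8, 0.0, 90.0]
wrist_force: [-0.4, -0.8, 0.3]
opening: 0.0854
grasp_force: 0.0
```

Request:
move_arm --offset '[[0,0,0],[0,0,0],[0,0,0],[0,0,0],[0,0,0]]' --twist '[[0,0,0],[0,0,0],[0,0,0],[0,0,0],[0,0,0]]' --grip '[1,0.85,0.77,0.73,0.6]'

```text
time: 14.9
ee_pos: [0.4441, 0.0349, 0.0706]
tcp_rot: [180.0, -0.0, 90.0]
wrist_force: [-4.2, -0.5, 7.3]
opening: 0.0627
grasp_force: 31.0
```

Request:
move_arm --offset '[[0,0,0],[0,0,0],[0,0,0]]' --twist '[[0,0,0],[0,0,0],[0,0,0]]' --grip '[0.6,0.6,0.6]'

```text
time: 15.2
ee_pos: [0.4441, 0.0349, 0.0707]
tcp_rot: [179.9, -0.0, 90.0]
wrist_force: [-5.0, -0.1, 6.6]
opening: 0.0625
grasp_force: 31.0
```

Request:
move_arm --offset '[[0,0,-0.5],[0,0,-1.5],[0,0,-2.5],[0,0,-3.5],[0,0,-3.0]]' --twist '[[0,0,0],[0,0,0],[0,0,0],[0,0,0],[0,0,0]]' --grip '[0.6,0.6,0.6,0.6,0.6]'

```text
time: 15.7
ee_pos: [0.444, 0.0349, 0.1811]
tcp_rot: [180.0, -0.0, 90.0]
wrist_force: [-0.1, 0.6, -2.1]
opening: 0.0626
grasp_force: 34.0
```

Request:
move_arm --offset '[[-1.4,2.2,0],[-2.2,3.6,0],[-2.2,3.6,0],[-2.2,3.6,0],[-2.2,3.6,0]]' --twist '[[0,0,0],[0,0,0],[0,0,0],[0,0,0],[0,0,0]]' --grip '[0.6,0.6,0.6,0.6,0.6]'

```text
time: 16.2
ee_pos: [0.6114, -0.0681, 0.1794]
tcp_rot: [180.0, -0.0, 90.0]
wrist_force: [0.6, -0.1, -1.8]
opening: 0.0625
grasp_force: 34.2
```

Request:
move_arm --offset '[[-0.6,1.3,0],[0,0,0],[0,0,0],[0,0,0]]' --twist '[[0,0,0],[0,0,0],[0,0,0],[0,0,0]]' --grip '[0.6,0.6,0.6,0.6]'

```text
time: 16.6
ee_pos: [0.6223, -0.0725, 0.1797]
tcp_rot: [-180.0, -0.0, 90.0]
wrist_force: [0.6, -0.6, -3.2]
opening: 0.0625
grasp_force: 34.6
```

Request:
move_arm --offset '[[0,0,2.0],[0,0,3.0],[0,0,2.5],[0,0,1.0],[0,0,0]]' --twist '[[0,0,0],[0,0,0],[0,0,0],[0,0,0],[0,0,0]]' --grip '[0.6,0.6,0.6,0.6,0.6]'

```text
time: 17.1
ee_pos: [0.6218, -0.0726, 0.0935]
tcp_rot: [-179.9, -0.0, 90.0]
wrist_force: [-0.4, -0.1, -3.0]
opening: 0.062
grasp_force: 34.5
```

Request:
move_arm --offset '[[0,0,0],[0,0,0]]' --twist '[[0,0,0],[0,0,0]]' --grip '[0.6,0.6]'

```text
time: 17.3
ee_pos: [0.6237, -0.0731, 0.0963]
tcp_rot: [179.8, 0.0, 90.0]
wrist_force: [-0.5, 0.2, -2.9]
opening: 0.0622
grasp_force: 34.5
```

Request:
move_arm --offset '[[0,0,0.5],[0,0,0.4],[0.2,0,0],[0.1,0,0],[0,0,0]]' --twist '[[0,0,0],[0,0,0],[0,0,0],[0,0,0],[0,0,0]]' --grip '[0.6,0.6,0.6,0.6,0.6]'

```text
time: 17.8
ee_pos: [0.623, -0.0699, 0.0853]
tcp_rot: [-180.0, -0.0, 90.0]
wrist_force: [0.1, 0.3, -4.0]
opening: 0.0619
grasp_force: 34.7
```

Request:
move_arm --offset '[[0.1,0,0],[0,0,0],[0,0,0]]' --twist '[[0,0,0],[0,0,0],[0,0,0]]' --grip '[0.6,0.6,0.6]'

```text
time: 18.1
ee_pos: [0.623, -0.0691, 0.0854]
tcp_rot: [180.0, 0.0, 90.0]
wrist_force: [0.5, -0.4, -3.5]
opening: 0.0624
grasp_force: 34.7
```

Request:
move_arm --offset '[[0.05,0,0],[0,0,0],[0,0,0]]' --twist '[[0,0,0],[0,0,0],[0,0,0]]' --grip '[0.6,0.6,0.6]'

```text
time: 18.4
ee_pos: [0.623, -0.0686, 0.0853]
tcp_rot: [-180.0, 0.0, 90.0]
wrist_force: [0.1, -0.2, -3.2]
opening: 0.0628
grasp_force: 34.7
```

Request:
move_arm --offset '[[0.05,0,0],[0,0,0],[0,0,0]]' --twist '[[0,0,0],[0,0,0],[0,0,0]]' --grip '[0.6,0.6,0.6]'

```text
time: 18.7
ee_pos: [0.623, -0.0681, 0.0853]
tcp_rot: [180.0, 0.0, 90.0]
wrist_force: [0.6, -0.1, -2.9]
opening: 0.0626
grasp_force: 34.7
```

Request:
move_arm --offset '[[0.05,0,0],[0,0,0],[0,0,0]]' --twist '[[0,0,0],[0,0,0],[0,0,0]]' --grip '[0.6,0.6,0.6]'

```text
time: 19.0
ee_pos: [0.623, -0.0678, 0.0853]
tcp_rot: [180.0, 0.0, 90.0]
wrist_force: [-0.5, -2.5, -2.7]
opening: 0.0624
grasp_force: 34.7
```

Request:
move_arm --offset '[[0.05,0,0],[0,0,0],[0,0,0]]' --twist '[[0,0,0],[0,0,0],[0,0,0]]' --grip '[0.6,0.6,0.6]'

```text
time: 19.3
ee_pos: [0.623, -0.0676, 0.0854]
tcp_rot: [180.0, 0.1, 90.0]
wrist_force: [-0.7, -5.4, -2.7]
opening: 0.0624
grasp_force: 34.7
```

Request:
move_arm --offset '[[0.05,0,0],[0,0,0],[0,0,0]]' --twist '[[0,0,0],[0,0,0],[0,0,0]]' --grip '[0.6,0.6,0.6]'

```text
time: 19.6
ee_pos: [0.623, -0.0675, 0.0854]
tcp_rot: [180.0, 0.1, 90.0]
wrist_force: [-0.4, -6.5, -2.2]
opening: 0.0624
grasp_force: 34.7
```

Request:
move_arm --offset '[[-0.1,0,0.1],[0,0,0],[0,0,0]]' --twist '[[0,0,0],[0,0,0],[0,0,0]]' --grip '[0.6,0.6,0.6]'

```text
time: 19.9
ee_pos: [0.623, -0.0678, 0.0844]
tcp_rot: [180.0, 0.0, 90.0]
wrist_force: [-0.0, -4.3, -1.5]
opening: 0.0625
grasp_force: 34.7
```

Request:
move_arm --offset '[[0,0,0.05],[0,0,0],[0,0,0]]' --twist '[[0,0,0],[0,0,0],[0,0,0]]' --grip '[0.6,0.6,0.6]'

```text
time: 20.2
ee_pos: [0.6231, -0.0678, 0.0841]
tcp_rot: [180.0, 0.0, 90.0]
wrist_force: [-0.4, -5.0, 0.6]
opening: 0.0626
grasp_force: 34.9
```

Request:
move_arm --offset '[[0,0,0.05],[0,0,0],[0,0,0]]' --twist '[[0,0,0],[0,0,0],[0,0,0]]' --grip '[0.6,0.6,0.6]'

```text
time: 20.5
ee_pos: [0.6232, -0.0678, 0.084]
tcp_rot: [180.0, 0.0, 90.0]
wrist_force: [-1.5, -4.4, 2.0]
opening: 0.0626
grasp_force: 35.1
```

Request:
move_arm --offset '[[0,0,0.05],[0,0,0],[0,0,0]]' --twist '[[0,0,0],[0,0,0],[0,0,0]]' --grip '[0.6,0.6,0.6]'

```text
time: 20.8
ee_pos: [0.6232, -0.0678, 0.0839]
tcp_rot: [179.9, 0.0, 90.0]
wrist_force: [-2.2, -5.6, 4.7]
opening: 0.0624
grasp_force: 35.3
```

Request:
move_arm --offset '[[0,0,-0.05],[0,0,0],[0,0,0],[0,0,0],[0,0,0]]' --twist '[[0,0,0],[0,0,0],[0,0,0],[0,0,0],[0,0,0]]' --grip '[0.73,0.75,0.77,0.81,0.9]'

```text
time: 21.3
ee_pos: [0.623, -0.0673, 0.0833]
tcp_rot: [180.0, -0.0, 90.0]
wrist_force: [0.3, 0.1, -0.2]
opening: 0.0767
grasp_force: 0.0
```

Request:
move_arm --offset '[[0,0,0],[0,0,-0.5],[0,0,-2.0],[0,0,-3.0],[0,0,-3.5]]' --twist '[[0,0,0],[0,0,0],[0,0,0],[0,0,0],[0,0,0]]' --grip '[1,1,1,1,1]'

```text
time: 21.8
ee_pos: [0.6224, -0.0675, 0.1737]
tcp_rot: [-179.9, -0.0, 90.0]
wrist_force: [1.2, 0.4, 0.1]
opening: 0.0854
grasp_force: 0.0
```

Request:
move_arm --offset '[[0.3,-2.6,0],[0.5,-3.7,0],[0.5,-3.7,0],[0.5,-3.7,0],[0.5,-3.7,0]]' --twist '[[0,0,0],[0,0,0],[0,0,0],[0,0,0],[0,0,0]]' --grip '[1,1,1,1,1]'

```text
time: 22.3
ee_pos: [0.4476, -0.0444, 0.1736]
tcp_rot: [180.0, 0.0, 90.0]
wrist_force: [-0.5, 0.3, 0.9]
opening: 0.085
grasp_force: 0.0
```

Request:
move_arm --offset '[[0,-1.3,0],[0,0,0],[0,0,0]]' --twist '[[0,0,0],[0,0,0],[0,0,0]]' --grip '[1,1,1]'

```text
time: 22.6
ee_pos: [0.4365, -0.0446, 0.1739]
tcp_rot: [179.9, 0.0, 90.0]
wrist_force: [0.6, -0.3, -0.1]
opening: 0.0852
grasp_force: 0.0
```

```bash
python3 - <<'E'
from h import *
print(bot.get_obs()["ee_pos"])
for n in("top","scene"):
    p=viewer.camera(n);save(p,n+"3.png");sph(cloud(p),[(.627,-.003,.075),(.623,-.067,.083),(.4374,-.0447,.069),(.4288,-.124,.069)])
E
```

```text
[ 0.43654965 -0.04463339  0.17390476]
[ 0.627 -0.003  0.075] 0
[ 0.623 -0.067  0.083] 0
[ 0.4374 -0.0447  0.069 ] 0
[ 0.4288 -0.124   0.069 ] 24
[ 0.6286 -0.0016  0.0747] 416
[ 0.6253 -0.0652  0.0803] 512
[ 0.4374 -0.0439  0.0679] 501
[ 0.429  -0.1237  0.069 ] 591
```

View pics/scene3.png

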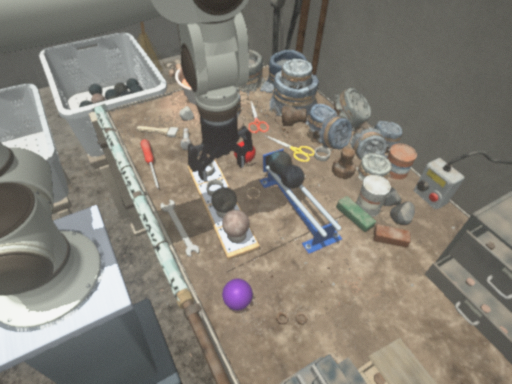

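Request:
move_arm --offset '[[0,0,2.0],[0,0,3.0],[0,0,3.0],[0,0,1.5],[0,0,0.9]]' --twist '[[0,0,0],[0,0,0],[0,0,0],[0,0,0],[0,0,0]]' --grip '[1,1,1,1,1]'

```text
time: 23.2
ee_pos: [0.4358, -0.0446, 0.0674]
tcp_rot: [-179.8, -0.0, 90.0]
wrist_force: [0.0, 0.1, 0.5]
opening: 0.0853
grasp_force: 0.0
```

Request:
move_arm --offset '[[0,0,0],[0,0,0],[0,0,0],[0,0,0],[0,0,0]]' --twist '[[0,0,0],[0,0,0],[0,0,0],[0,0,0],[0,0,0]]' --grip '[1,0.85,0.78,0.74,0.6]'

```text
time: 23.7
ee_pos: [0.4359, -0.0447, 0.0706]
tcp_rot: [180.0, 0.0, 90.0]
wrist_force: [-6.3, -0.6, 8.2]
opening: 0.064
grasp_force: 31.2
```

Request:
move_arm --offset '[[0,0,0],[0,0,0],[0,0,0]]' --twist '[[0,0,0],[0,0,0],[0,0,0]]' --grip '[0.6,0.6,0.6]'

```text
time: 24.0
ee_pos: [0.4358, -0.0447, 0.0706]
tcp_rot: [180.0, 0.0, 90.0]
wrist_force: [-5.9, 0.5, 7.5]
opening: 0.0638
grasp_force: 31.2
```

Request:
move_arm --offset '[[0,0,-0.5],[0,0,-1.5],[0,0,-2.5],[0,0,-3.5],[0,0,-3.0]]' --twist '[[0,0,0],[0,0,0],[0,0,0],[0,0,0],[0,0,0]]' --grip '[0.6,0.6,0.6,0.6,0.6]'

```text
time: 24.5
ee_pos: [0.436, -0.0446, 0.1811]
tcp_rot: [180.0, -0.0, 90.0]
wrist_force: [0.6, -0.6, -4.9]
opening: 0.0634
grasp_force: 34.7
```

Request:
move_arm --offset '[[-1.2,2.3,0],[-1.9,3.7,0],[-1.9,3.7,0],[-1.9,3.7,0],[-1.9,3.7,0]]' --twist '[[0,0,0],[0,0,0],[0,0,0],[0,0,0],[0,0,0]]' --grip '[0.6,0.6,0.6,0.6,0.6]'

```text
time: 25.0
ee_pos: [0.6085, -0.1334, 0.1793]
tcp_rot: [180.0, 0.0, 90.0]
wrist_force: [0.3, 0.2, -2.7]
opening: 0.0637
grasp_force: 34.8
```

Request:
move_arm --offset '[[-0.4,1.2,0],[0,0,0],[0,0,0],[0,0,0]]' --twist '[[0,0,0],[0,0,0],[0,0,0],[0,0,0]]' --grip '[0.6,0.6,0.6,0.6]'

```text
time: 25.4
ee_pos: [0.6183, -0.1361, 0.1797]
tcp_rot: [180.0, -0.0, 90.0]
wrist_force: [0.6, 0.4, -3.2]
opening: 0.0635
grasp_force: 35.3
```

Request:
move_arm --offset '[[0,0,2.0],[0,0,3.0],[0,0,2.0],[0,0,0.5],[0,0,0]]' --twist '[[0,0,0],[0,0,0],[0,0,0],[0,0,0],[0,0,0]]' --grip '[0.6,0.6,0.6,0.6,0.6]'

```text
time: 25.9
ee_pos: [0.6183, -0.1362, 0.1045]
tcp_rot: [-180.0, -0.0, 90.0]
wrist_force: [-0.1, -0.7, -3.7]
opening: 0.0636
grasp_force: 35.2
```

Request:
move_arm --offset '[[0,0,0],[0,0,0],[0,0,0]]' --twist '[[0,0,0],[0,0,0],[0,0,0]]' --grip '[0.6,0.6,0.6]'

```text
time: 26.2
ee_pos: [0.6195, -0.1367, 0.1055]
tcp_rot: [179.9, 0.0, 90.0]
wrist_force: [0.2, -0.1, -4.1]
opening: 0.0635
grasp_force: 35.2
```

Request:
move_arm --offset '[[0,0,0.5],[0,0,0.4],[0.2,0,0],[0.1,0,0],[0,0,0]]' --twist '[[0,0,0],[0,0,0],[0,0,0],[0,0,0],[0,0,0]]' --grip '[0.6,0.6,0.6,0.6,0.6]'

```text
time: 26.7
ee_pos: [0.619, -0.1334, 0.0953]
tcp_rot: [180.0, -0.0, 90.0]
wrist_force: [-0.6, 0.4, -3.0]
opening: 0.0638
grasp_force: 35.3
```

Request:
move_arm --offset '[[0.1,0,0],[0,0,0],[0,0,0]]' --twist '[[0,0,0],[0,0,0],[0,0,0]]' --grip '[0.6,0.6,0.6]'

```text
time: 27.0
ee_pos: [0.619, -0.1326, 0.0954]
tcp_rot: [180.0, 0.0, 90.0]
wrist_force: [-0.4, -1.0, -4.0]
opening: 0.0637
grasp_force: 35.3
```

Request:
move_arm --offset '[[0.05,0,0],[0,0,0],[0,0,0]]' --twist '[[0,0,0],[0,0,0],[0,0,0]]' --grip '[0.6,0.6,0.6]'

```text
time: 27.3
ee_pos: [0.619, -0.1321, 0.0953]
tcp_rot: [-180.0, 0.0, 90.0]
wrist_force: [0.1, -0.2, -4.1]
opening: 0.0637
grasp_force: 35.3
```

Request:
move_arm --offset '[[0.05,0,0],[0,0,0],[0,0,0]]' --twist '[[0,0,0],[0,0,0],[0,0,0]]' --grip '[0.6,0.6,0.6]'

```text
time: 27.6
ee_pos: [0.619, -0.1316, 0.0953]
tcp_rot: [-180.0, -0.0, 90.0]
wrist_force: [-0.0, -0.7, -4.2]
opening: 0.0637
grasp_force: 35.3
```

Request:
move_arm --offset '[[0.05,0,0],[0,0,0],[0,0,0]]' --twist '[[0,0,0],[0,0,0],[0,0,0]]' --grip '[0.6,0.6,0.6]'

```text
time: 27.9
ee_pos: [0.619, -0.1313, 0.0953]
tcp_rot: [180.0, 0.0, 90.0]
wrist_force: [0.2, -2.4, -3.2]
opening: 0.064
grasp_force: 35.3
```

Request:
move_arm --offset '[[0.05,0,0],[0,0,0],[0,0,0]]' --twist '[[0,0,0],[0,0,0],[0,0,0]]' --grip '[0.6,0.6,0.6]'

```text
time: 28.2
ee_pos: [0.619, -0.131, 0.0954]
tcp_rot: [180.0, 0.0, 90.0]
wrist_force: [-0.2, -5.3, -3.5]
opening: 0.0636
grasp_force: 35.3
```

Request:
move_arm --offset '[[-0.06,0,0.1],[0,0,0.1],[0,0,0],[0,0,0]]' --twist '[[0,0,0],[0,0,0],[0,0,0],[0,0,0]]' --grip '[0.6,0.6,0.6,0.6]'

```text
time: 28.6
ee_pos: [0.6191, -0.1314, 0.0936]
tcp_rot: [180.0, 0.0, 90.0]
wrist_force: [-0.9, -5.2, 0.3]
opening: 0.0637
grasp_force: 35.6
```

Request:
move_arm --offset '[[-0.02,0,0.05],[0,0,0],[0,0,0]]' --twist '[[0,0,0],[0,0,0],[0,0,0]]' --grip '[0.6,0.6,0.6]'

```text
time: 28.9
ee_pos: [0.6191, -0.1315, 0.093]
tcp_rot: [180.0, 0.0, 90.0]
wrist_force: [0.2, -5.4, 0.8]
opening: 0.0637
grasp_force: 35.6
```

Request:
move_arm --offset '[[0,0,0.05],[0,0,0],[0,0,0]]' --twist '[[0,0,0],[0,0,0],[0,0,0]]' --grip '[0.6,0.6,0.6]'

```text
time: 29.2
ee_pos: [0.6191, -0.1315, 0.0925]
tcp_rot: [180.0, 0.0, 90.0]
wrist_force: [-0.3, -5.5, 0.5]
opening: 0.0634
grasp_force: 35.6
```

Request:
move_arm --offset '[[0,0,0.05],[0,0,0],[0,0,0]]' --twist '[[0,0,0],[0,0,0],[0,0,0]]' --grip '[0.6,0.6,0.6]'

```text
time: 29.5
ee_pos: [0.6192, -0.1316, 0.0921]
tcp_rot: [180.0, 0.0, 90.0]
wrist_force: [-1.0, -5.1, 1.7]
opening: 0.0635
grasp_force: 35.6
```

Request:
move_arm --offset '[[0,0,0.05],[0,0,0],[0,0,0]]' --twist '[[0,0,0],[0,0,0],[0,0,0]]' --grip '[0.6,0.6,0.6]'

```text
time: 29.8
ee_pos: [0.6192, -0.1316, 0.0919]
tcp_rot: [179.9, 0.0, 90.0]
wrist_force: [-0.6, -5.4, 2.7]
opening: 0.0639
grasp_force: 35.9
```

Request:
move_arm --offset '[[0,0,0.05],[0,0,0],[0,0,0]]' --twist '[[0,0,0],[0,0,0],[0,0,0]]' --grip '[0.6,0.6,0.6]'

```text
time: 30.1
ee_pos: [0.6193, -0.1316, 0.0918]
tcp_rot: [179.9, 0.0, 90.0]
wrist_force: [-1.4, -5.6, 5.1]
opening: 0.0637
grasp_force: 36.1
```

Request:
move_arm --offset '[[0,0,-0.05],[0,0,0],[0,0,0],[0,0,0],[0,0,0]]' --twist '[[0,0,0],[0,0,0],[0,0,0],[0,0,0],[0,0,0]]' --grip '[0.74,0.76,0.78,0.82,0.9]'

```text
time: 30.6
ee_pos: [0.619, -0.131, 0.0912]
tcp_rot: [-180.0, -0.0, 90.0]
wrist_force: [-0.1, -0.2, -0.1]
opening: 0.0764
grasp_force: 0.0
```

Request:
move_arm --offset '[[0,0,0],[0,0,-0.5],[0,0,-2.0],[0,0,-3.0],[0,0,-3.0]]' --twist '[[0,0,0],[0,0,0],[0,0,0],[0,0,0],[0,0,0]]' --grip '[1,1,1,1,1]'

```text
time: 31.1
ee_pos: [0.6187, -0.1313, 0.1773]
tcp_rot: [-180.0, -0.0, 90.0]
wrist_force: [0.4, 0.4, 0.2]
opening: 0.0855
grasp_force: 0.0
```

Request:
move_arm --offset '[[0.1,-2.6,0],[0.1,-3.8,0],[0.2,-3.8,0],[0.2,-3.8,0],[0.1,-3.8,0]]' --twist '[[0,0,0],[0,0,0],[0,0,0],[0,0,0],[0,0,0]]' --grip '[1,1,1,1,1]'

```text
time: 31.6
ee_pos: [0.4396, -0.1241, 0.1766]
tcp_rot: [180.0, 0.0, 90.0]
wrist_force: [-0.1, -0.4, 0.1]
opening: 0.0853
grasp_force: 0.0
```

Request:
move_arm --offset '[[0,-1.2,0],[0,0,0],[0,0,0]]' --twist '[[0,0,0],[0,0,0],[0,0,0]]' --grip '[1,1,1]'

```text
time: 31.9
ee_pos: [0.4299, -0.1246, 0.1768]
tcp_rot: [179.9, 0.0, 90.0]
wrist_force: [0.6, -0.1, 0.3]
opening: 0.0852
grasp_force: 0.0
```

```bash
python3 - <<'E'
from h import *
print(bot.get_obs()["ee_pos"])
p=viewer.camera("scene");save(p,"scene4.png");sph(cloud(p),[(.627,-.003,.075),(.625,-.065,.083),(.62,-.13,.09),(.4288,-.124,.069)])
E
```

```text
[ 0.42992535 -0.12455127  0.17679185]
[ 0.6288 -0.0021  0.0744] 402
[ 0.6254 -0.0643  0.0807] 472
[ 0.6212 -0.1298  0.0892] 578
[ 0.4289 -0.1236  0.0689] 588
```

Three are seated and touching. Now pink.

Request:
move_arm --offset '[[0,-0.2,2.0],[0,0,3.0],[0,0,3.0],[0,0,1.8],[0,0,0.9]]' --twist '[[0,0,0],[0,0,0],[0,0,0],[0,0,0],[0,0,0]]' --grip '[1,1,1,1,1]'

```text
time: 32.45
ee_pos: [0.427, -0.1241, 0.0671]
tcp_rot: [-179.8, -0.1, 90.0]
wrist_force: [-0.2, 0.9, 0.4]
opening: 0.0853
grasp_force: 0.0
```

Request:
move_arm --offset '[[0,0,0],[0,0,0],[0,0,0],[0,0,0],[0,0,0]]' --twist '[[0,0,0],[0,0,0],[0,0,0],[0,0,0],[0,0,0]]' --grip '[1,0.85,0.79,0.75,0.6]'

```text
time: 32.95
ee_pos: [0.4274, -0.1246, 0.0708]
tcp_rot: [179.9, 0.0, 90.0]
wrist_force: [-3.4, -1.0, 5.9]
opening: 0.065
grasp_force: 31.8
```

Request:
move_arm --offset '[[0,0,0],[0,0,0],[0,0,0]]' --twist '[[0,0,0],[0,0,0],[0,0,0]]' --grip '[0.6,0.6,0.6]'

```text
time: 33.25
ee_pos: [0.4274, -0.1246, 0.0708]
tcp_rot: [179.9, 0.0, 90.0]
wrist_force: [-3.2, 0.9, 5.5]
opening: 0.065
grasp_force: 31.8
```

Request:
move_arm --offset '[[0,0,-0.5],[0,0,-1.5],[0,0,-2.5],[0,0,-3.5],[0,0,-3.5]]' --twist '[[0,0,0],[0,0,0],[0,0,0],[0,0,0],[0,0,0]]' --grip '[0.6,0.6,0.6,0.6,0.6]'

```text
time: 33.75
ee_pos: [0.4266, -0.1243, 0.1856]
tcp_rot: [-180.0, -0.0, 90.0]
wrist_force: [0.7, 0.4, -3.8]
opening: 0.0645
grasp_force: 34.7
```

Request:
move_arm --offset '[[-1.0,2.4,0],[-1.6,3.8,0],[-1.6,3.8,0],[-1.6,3.8,0],[-1.6,3.8,0]]' --twist '[[0,0,0],[0,0,0],[0,0,0],[0,0,0],[0,0,0]]' --grip '[0.6,0.6,0.6,0.6,0.6]'

```text
time: 34.25
ee_pos: [0.6045, -0.199, 0.1843]
tcp_rot: [180.0, -0.0, 90.0]
wrist_force: [0.5, -0.1, -3.6]
opening: 0.0648
grasp_force: 34.9
```

Request:
move_arm --offset '[[-0.3,1.2,0],[0,0,0],[0,0,0],[0,0,0]]' --twist '[[0,0,0],[0,0,0],[0,0,0],[0,0,0]]' --grip '[0.6,0.6,0.6,0.6]'

```text
time: 34.65
ee_pos: [0.6142, -0.2011, 0.1848]
tcp_rot: [180.0, 0.0, 90.0]
wrist_force: [0.5, -0.3, -3.5]
opening: 0.0646
grasp_force: 35.4
```

Request:
move_arm --offset '[[0,0,2.0],[0,0,3.0],[0,0,1.5],[0,0,0.5],[0,0,0]]' --twist '[[0,0,0],[0,0,0],[0,0,0],[0,0,0],[0,0,0]]' --grip '[0.6,0.6,0.6,0.6,0.6]'

```text
time: 35.15
ee_pos: [0.6146, -0.2012, 0.1145]
tcp_rot: [-180.0, -0.0, 90.0]
wrist_force: [-0.3, -0.8, -3.5]
opening: 0.0647
grasp_force: 35.3
```

Request:
move_arm --offset '[[0,0,0],[0,0,0],[0,0,0]]' --twist '[[0,0,0],[0,0,0],[0,0,0]]' --grip '[0.6,0.6,0.6]'

```text
time: 35.45
ee_pos: [0.6154, -0.2015, 0.1153]
tcp_rot: [179.9, 0.0, 90.0]
wrist_force: [1.1, -0.1, -3.7]
opening: 0.0644
grasp_force: 35.3
```

Down to about 0.103, then toward the brown sphere in small steps.

Request:
move_arm --offset '[[0,0,0.6],[0,0,0.5],[0.2,0,0],[0.1,0,0],[0,0,0]]' --twist '[[0,0,0],[0,0,0],[0,0,0],[0,0,0],[0,0,0]]' --grip '[0.6,0.6,0.6,0.6,0.6]'

```text
time: 35.95
ee_pos: [0.615, -0.1982, 0.1034]
tcp_rot: [180.0, -0.0, 90.0]
wrist_force: [-0.4, -0.9, -3.4]
opening: 0.0651
grasp_force: 35.4
```

Request:
move_arm --offset '[[0.1,0,0],[0,0,0],[0,0,0]]' --twist '[[0,0,0],[0,0,0],[0,0,0]]' --grip '[0.6,0.6,0.6]'

```text
time: 36.25
ee_pos: [0.615, -0.1974, 0.1034]
tcp_rot: [180.0, 0.0, 90.0]
wrist_force: [-0.3, -0.6, -3.9]
opening: 0.0646
grasp_force: 35.4
```

Request:
move_arm --offset '[[0.05,0,0],[0,0,0],[0,0,0]]' --twist '[[0,0,0],[0,0,0],[0,0,0]]' --grip '[0.6,0.6,0.6]'

```text
time: 36.55
ee_pos: [0.615, -0.1969, 0.1033]
tcp_rot: [180.0, -0.0, 90.0]
wrist_force: [0.2, 0.3, -3.6]
opening: 0.0645
grasp_force: 35.4
```

Request:
move_arm --offset '[[0.05,0,0],[0,0,0],[0,0,0]]' --twist '[[0,0,0],[0,0,0],[0,0,0]]' --grip '[0.6,0.6,0.6]'

```text
time: 36.85
ee_pos: [0.615, -0.1965, 0.1034]
tcp_rot: [180.0, 0.0, 90.0]
wrist_force: [0.7, -1.1, -3.2]
opening: 0.0651
grasp_force: 35.4
```

Request:
move_arm --offset '[[0.05,0,0],[0,0,0],[0,0,0]]' --twist '[[0,0,0],[0,0,0],[0,0,0]]' --grip '[0.6,0.6,0.6]'

```text
time: 37.15
ee_pos: [0.615, -0.1963, 0.1034]
tcp_rot: [180.0, 0.0, 90.0]
wrist_force: [-0.0, -3.6, -2.9]
opening: 0.0646
grasp_force: 35.4
```

Request:
move_arm --offset '[[0.05,0,0],[0,0,0],[0,0,0]]' --twist '[[0,0,0],[0,0,0],[0,0,0]]' --grip '[0.6,0.6,0.6]'

```text
time: 37.45
ee_pos: [0.615, -0.196, 0.1035]
tcp_rot: [180.0, 0.1, 90.0]
wrist_force: [0.3, -6.3, -3.7]
opening: 0.0645
grasp_force: 35.4
```

Request:
move_arm --offset '[[-0.07,0,0.1],[0,0,0.1],[0,0,0],[0,0,0]]' --twist '[[0,0,0],[0,0,0],[0,0,0],[0,0,0]]' --grip '[0.6,0.6,0.6,0.6]'

```text
time: 37.85
ee_pos: [0.6151, -0.1965, 0.1019]
tcp_rot: [180.0, 0.0, 90.0]
wrist_force: [-1.4, -4.1, 0.4]
opening: 0.0647
grasp_force: 35.7
```

Request:
move_arm --offset '[[-0.02,0,0.1],[0,0,0],[0,0,0]]' --twist '[[0,0,0],[0,0,0],[0,0,0]]' --grip '[0.6,0.6,0.6]'

```text
time: 38.15
ee_pos: [0.6152, -0.1966, 0.1009]
tcp_rot: [179.9, 0.0, 90.0]
wrist_force: [-0.7, -5.6, 0.5]
opening: 0.065
grasp_force: 35.7
```

Request:
move_arm --offset '[[0,0,0.05],[0,0,0],[0,0,0]]' --twist '[[0,0,0],[0,0,0],[0,0,0]]' --grip '[0.6,0.6,0.6]'

```text
time: 38.45
ee_pos: [0.6153, -0.1967, 0.1006]
tcp_rot: [179.9, 0.1, 90.0]
wrist_force: [-0.7, -6.2, 1.6]
opening: 0.0647
grasp_force: 35.7
```

Request:
move_arm --offset '[[0,0,0.05],[0,0,0],[0,0,0]]' --twist '[[0,0,0],[0,0,0],[0,0,0]]' --grip '[0.6,0.6,0.6]'

```text
time: 38.75
ee_pos: [0.6153, -0.1968, 0.1001]
tcp_rot: [179.9, 0.1, 90.0]
wrist_force: [-1.1, -5.6, 2.3]
opening: 0.0645
grasp_force: 35.7
```

Request:
move_arm --offset '[[0,0,0.05],[0,0,0],[0,0,0]]' --twist '[[0,0,0],[0,0,0],[0,0,0]]' --grip '[0.6,0.6,0.6]'

```text
time: 39.05
ee_pos: [0.6153, -0.1968, 0.0999]
tcp_rot: [179.9, 0.1, 90.0]
wrist_force: [-1.0, -5.8, 2.4]
opening: 0.0647
grasp_force: 36.0
```

Request:
move_arm --offset '[[0,0,0.05],[0,0,0],[0,0,0]]' --twist '[[0,0,0],[0,0,0],[0,0,0]]' --grip '[0.6,0.6,0.6]'

```text
time: 39.35
ee_pos: [0.6154, -0.1968, 0.0998]
tcp_rot: [179.9, 0.1, 90.0]
wrist_force: [-1.7, -5.2, 5.5]
opening: 0.0646
grasp_force: 36.2
```

Request:
move_arm --offset '[[0,0,0.05],[0,0,0],[0,0,0]]' --twist '[[0,0,0],[0,0,0],[0,0,0]]' --grip '[0.6,0.6,0.6]'

```text
time: 39.65
ee_pos: [0.6154, -0.1968, 0.0997]
tcp_rot: [179.9, 0.1, 90.0]
wrist_force: [-3.2, -5.3, 8.0]
opening: 0.0648
grasp_force: 36.4
```

Seated at the expected height; release and withdraw.

Request:
move_arm --offset '[[0,0,-0.08],[0,0,0],[0,0,0],[0,0,0],[0,0,0]]' --twist '[[0,0,0],[0,0,0],[0,0,0],[0,0,0],[0,0,0]]' --grip '[0.75,0.77,0.79,0.83,0.9]'

```text
time: 40.15
ee_pos: [0.615, -0.1958, 0.0985]
tcp_rot: [-180.0, -0.0, 90.0]
wrist_force: [-0.6, 0.0, 0.8]
opening: 0.077
grasp_force: 0.0
```

Request:
move_arm --offset '[[0,0,0],[0,0,-0.5],[0,0,-2.0],[0,0,-3.0],[0,0,-3.5]]' --twist '[[0,0,0],[0,0,0],[0,0,0],[0,0,0],[0,0,0]]' --grip '[1,1,1,1,1]'

```text
time: 40.65
ee_pos: [0.6145, -0.1961, 0.189]
tcp_rot: [-179.9, -0.0, 90.0]
wrist_force: [1.4, -0.3, 0.1]
opening: 0.0853
grasp_force: 0.0
```

Request:
move_arm --offset '[[0,-2.5,-1.5],[0,-3.5,-1],[0,-3.5,0],[0,-3.5,0],[0,-3.5,0]]' --twist '[[0,0,0],[0,0,0],[0,0,0],[0,0,0],[0,0,0]]' --grip '[1,1,1,1,1]'

```text
time: 41.15
ee_pos: [0.4487, -0.1961, 0.214]
tcp_rot: [180.0, 0.0, 90.0]
wrist_force: [-0.3, -0.5, 0.7]
opening: 0.0849
grasp_force: 0.0
```

Request:
move_arm --offset '[[0,-3.5,0],[0,0,0],[0,0,0],[0,0,0],[0,0,0]]' --twist '[[0,0,0],[0,0,0],[0,0,0],[0,0,0],[0,0,0]]' --grip '[1,1,1,1,1]'

```text
time: 41.65
ee_pos: [0.4157, -0.1963, 0.2134]
tcp_rot: [-180.0, -0.0, 90.0]
wrist_force: [-0.4, -0.6, -0.1]
opening: 0.0852
grasp_force: 0.0
```

```bash
python3 - <<'E'
from h import *
p=viewer.camera("scene");sph(cloud(p),[(.627,-.003,.075),(.625,-.065,.083),(.62,-.13,.09),(.617,-.195,.098)])
cv2.imwrite("pics/fin.png",cv2.resize(p["color"][120:290,150:400,::-1],None,fx=3,fy=3))
E
```

```text
[ 0.6292 -0.0017  0.0748] 253
[ 0.6253 -0.0651  0.0803] 413
[ 0.6211 -0.129   0.0892] 537
[ 0.6171 -0.195   0.0981] 660
```

View pics/fin.png

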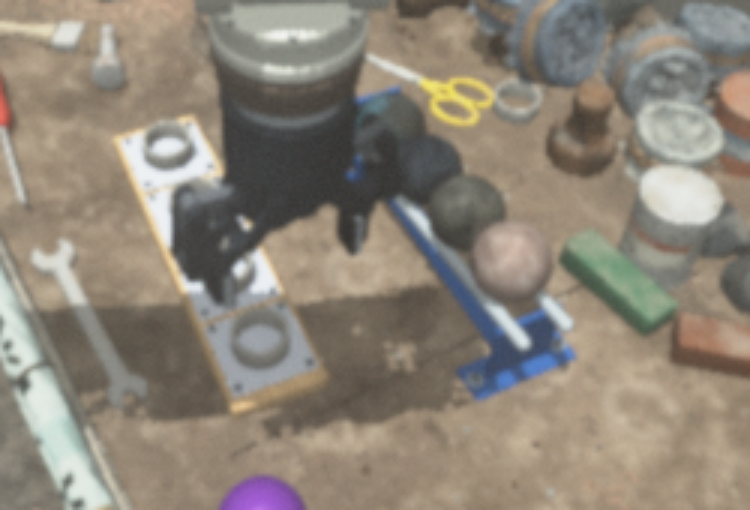

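All four are on the rails in order: teal (400,115), navy (430,165), brown (465,212) and pink (510,260). The spacing of about 64–66 mm means they touch, and the gripper is clear of them.

```bash
python3 -c "
from workcell import bot
print(bot.job_done())"
```

```text
the job is handed in; nothing more can be done
None
```

The four spheres (teal, navy, brown, pink) sit on the feed rack in their original left-to-right order, teal against the stop and each of the others against the one before it; I set each down gently and handed the job in at about 42 s.

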